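# Stamp the filled prescription

### The arm

A 7-joint arm with a two-finger parallel gripper is mounted at the origin on the work surface. World frame = base frame: x ahead of the robot, y to its left, z up, the work surface at z = 0. Lengths are in mm, angles in rad, forces in N, time in s.
With the tool pointing down it reaches from about 425 to 800 mm from the base axis. Payload 8.3 kg.
Tool frame: the origin (TCP) lies midway between the tips of the shut fingers; the grasp point (between the pads) lies 19 mm behind it; z points along the fingers, y is the line along which they close (so a half turn about z gives the same grasp; the last joint's range is limited). The gripper opens to 85 mm and grips with 20 to 120 N. Pads are 22 mm wide; open, the fingers measure 114 mm over their backs; the gripper's body (76 mm by 85 mm) begins 54 mm behind the grasp point. The pads swing forward as they close: fully open they stand 13 mm farther back than shut.
Start: joints at [-1.323, 0.383, 0.016, 1.37, -0.006, 1.388, -0.046], TCP at [191.084, 595.053, 211.279] pointing down, gripper open.
Joint ranges: [-2.95, 2.95], [-0.25, 2.06], [-1.52, 1.56], [0.18, 2.33], [-1.44, 4.58], [0.02, 2.06], [-3.01, 3.01]. Speed limits (rad/s): [2.39, 2.39, 3.01, 3.01, 3.14, 3.14, 3.14].

### API

Orientations are given as a unit quaternion [w, x, y, z].
In Python, from station import get_obs, camera, finish_job, outline_of, mark_of gives the robot as it stands. The module is installed in compiled form; this text tells all that it offers.
- The arm moves only by the tool send_rows, never from a script. Its argument "moves" is a list that holds one entry, the list of rows, each a list of 4 numbers: the shift along the tool's x, y, z in cm, then the turn about the tool's z in degrees. A call has 1 to 8 rows; each row shifts and turns the commanded pose from where the row before left it, along the tool's axes as they then stand; what a row does not reach is not made up. A row lasts 1/10 s, in which the tool goes at most 50 mm and 8.59 degrees, less where a joint would pass 70% of its speed; a pose out of reach is approached as far as the arm can. A call is refused whole if a number of a shift passes 5 or a number of a turn 8.59, either way. A call with a gripper value outside its range is refused whole. "grip" is the closure, from 0 (fully open) to 1 (shut), set as the call begins (left out, the last holds). The fingers move at their own pace and stop on an object; "newtons" is the grip in N (left out, the last holds). Time passes only in rows, so rows that do not move let the fingers close. It gives the time, the measured TCP pose, the force, the opening and the grip force at its end, in the units of the state.
- get_obs(): the state, without advancing time (a new reading comes with each control period).
- camera(name): name is "scene" or "top"; returns a dict with "frame" (400x640x3 uint8, red, green, blue), "intrinsics" (3x3 intrinsics, pixels), "xyz" and "attitude" of the camera in the world. Camera axes: x right, y up, looking along -z (the intrinsics and any distortion apply to the point x, -y, -z); pixel columns grow to the right and rows downward; lengths in mm; the calibration is good to about 2 mm. A picture is of the moment at which its call begins. There is no depth.
- finish_job(): hands the job in; it is judged then, once.
Trained networks look in the newest picture that a camera, given by its name, has taken for a name from the list of things; names that differ only in an ending like _2 or _b are one class to them, and where a whole thing is asked for, a point or a joint stands for the part that bears it (a point fixed in the world has none). Each returns a list of dicts, best first, with "confidence" (0 to 1); they miss things now and then, are a little off and sometimes report something else, mostly with a low value. They report only what shows in the picture. A call takes as long as a camera call. They do not tell look-alikes from the thing itself.
- outline_of(camera, query): "region" (400x640 bool, what is visible of it) and "extent" ([left, top, right, bottom] in pixels, round what is visible of it).
- mark_of(camera, query): "xy" ([column, row] in pixels: a listed point, or the origin of a listed thing).
The state is a dict: "t": time; "joints": joint angles; "joint_vel": joint speeds; "tau": joint torques, N m; "tcp_pos": TCP position; "orientation": TCP orientation; "wrist_force": force on the tool from outside, world axes, zero at the start; "wrist_torque": the same for the moment, N m; "opening": finger opening in mm; "grasp_force": force on a finger pad.
Only numpy, scipy, OpenCV 4.12 (cv2) and the standard library are available. Lean on these libraries where they do the work, as an engineer would, in place of code of your own. Each camera call takes 0.05 s, during which the arm holds its last target. There are 200 camera calls.

### The job

Take the big self-inking stamp (the steel-framed one) from the wooden tray and stamp the prescription squarely in its empty box, and nowhere else: press the handle straight down through the soft stroke until the die meets the paper, then on firmly into the stiff second stop, hold it there for half a second without ramming or sliding it, and let it up. Then stand the stamp back upright on the wooden tray, let go, and leave the other things as they are.

Things in the scene. Friction and masses are not known exactly. Their poses are not given: they have to be found in the camera images.
- stamp_handle (a point): Centre of the handle of the self-inking stamp, 91 mm above its feet, on its upright axis; z up, x along the stamp's long side. The handle is a grey flat-sided block 46 (x) by 30 (y) by 36 mm tall, top 109 mm above the feet, gripped from above across its 30 mm. The frame hangs from it when it is lifted, and it springs back up when let go.
- stamp: Steel frame of that stamp, origin on the axis under its feet, axes as stamp_handle. Open rectangular foot 66 (x) by 46 (y) mm, cheeks to 42 mm, two guide posts to 67 mm; a steel yoke 74 mm long (x), 16 mm wide, top 69 mm up, slides over it with the handle above and the rubber die below. The whole weighs 0.5 to 0.6 kg; that weight comes on the paper on top of the push on the handle.
- stamp_top (a point): Centre of the handle's top, 18 mm above stamp_handle. Pressed, handle and die go down together on a soft spring, 2 to 5 N, till the die meets the paper: the first stop, after 10 to 20 mm (set differently each time). From 6 N the handle alone sinks into the second stop, a stiff cushion, 8 N more per mm. With 14 N or more on the handle the print comes out; above 25 N the rubber is crushed.
- stamp_box (a point): Centre of the empty ruled box for the stamp, on the paper's upper face (6 mm above the counter). The box is 78 mm (along its x) by 58 mm (y); the stamp fits it with its long side along x, either way round, about 6 mm clear all round.
- form: The prescription on a clipboard that does not move, 240 mm (x) by 166 mm (y), paper face 6 mm above the counter, steel clip 18 mm high at its +x end; origin at the centre of its underside; the box lies at x -60 mm, y -27 mm from it.
- tray: Shallow wooden stamp tray that does not move, 220 mm (x) by 124 mm (y) outside, rim 16 mm high, walls and floor 5 mm thick; origin at the centre of its underside. Both stamps stand on its floor, one near each end, about 50 mm from its centre along its x.
- round_stamp: The other stamp on the tray, a turned wooden one, 42 mm across and 68 mm tall; not to be used. Origin at the centre of its foot.
- mortar: Brass mortar with pestle, 106 mm across, 86 mm tall (pestle to 130 mm); origin at the centre of its foot.
- jar: Blue and white lidded jar, 100 mm across, 119 mm tall; origin at the centre of its foot.
- pen: Blue pen lying on the counter, 150 mm long (its x), 8 mm thick; origin under its middle.
Mind the look-alikes: they are no part of the job. There is more than one size of the stamp; the job needs the larger.

How it is judged:
By the outcome, as a careful person would: the job done as asked, in the order asked, and still so for the second after the job is handed in, with the robot touching nothing.
It also fails if it takes over 58 s, if anything falls off the work surface, if the arm or the gripper's body presses on something with over 40 N, if the wrist force passes 120 N, or if a joint passes its speed limit or range.

## Working session

There is one attempt and no reset: what is moved stays moved. The work goes in short steps, Python scripts to look and compute and a tool call to move; the robot and the scene stay as the last step left them, time stands still between calls to the robot, and variables do not carry over. Pictures are saved under pics/ and viewed, at most 10 in all, crops included, and the job is handed in when it is done.

Besides the shell and the picture viewer there is one more tool, called after "Request:" by a JSON object that holds its "name" and its "arguments", one argument or row to a line. send_rows: Moves the arm, as the interface text tells. Its arguments: {"type":"object","properties":{"moves":{"type":"array"},"grip":{"type":"number"},"newtons":{"type":"number"}},"required":["moves"]}

```bash
mkdir -p pics
cat > h.py <<'E'
import numpy as np, cv2
from scipy.spatial.transform import Rotation as R
from station import *
def rot(q): return R.from_quat([q[1],q[2],q[3],q[0]]).as_matrix()
def ray(c,px):
    K=np.array(c["intrinsics"]);a=np.array(c["attitude"],float)
    M=a if a.shape==(3,3) else rot(a)
    d=np.linalg.inv(K)@[px[0],px[1],1.]
    return np.array(c["xyz"],float),M@np.array([d[0],-d[1],-d[2]])
def at_z(c,px,z):
    o,d=ray(c,px);return o+d*(z-o[2])/d[2]
def proj(c,P):
    K=np.array(c["intrinsics"]);a=np.array(c["attitude"],float)
    M=a if a.shape==(3,3) else rot(a)
    v=M.T@(np.array(P,float)-np.array(c["xyz"],float));p=K@[v[0],-v[1],-v[2]];return p[:2]/p[2]
def snap(n,f):
    c=camera(n);cv2.imwrite("pics/"+f,cv2.cvtColor(c["frame"],cv2.COLOR_RGB2BGR));return c
E
python3 - <<'E'
from h import *
print(get_obs())
Z=dict(stamp_handle=91+5,stamp_top=114,stamp=5,stamp_box=6,form=0,tray=0,round_stamp=5,mortar=0,jar=0,pen=0)
for n in("top","scene"):
    c=snap(n,n+"0.png");print(n,c["xyz"],c["attitude"],c["intrinsics"],[k for k in c])
    for q,z in Z.items():
        for m in mark_of(n,q)[:3]: print(q,m["confidence"],np.round(m["xy"],1),np.round(at_z(c,m["xy"],z),0))
E
```

```text
{'t': 0.0, 'joints': array([-1.32287897,  0.38424377,  0.0163911 ,  1.37113075, -0.00629836,
        1.38818498, -0.0464583 ]), 'joint_vel': array([ 9.23615659e-05, -2.16263734e-03, -1.83740548e-03, -2.89642147e-03,
        6.53989795e-04, -1.53870170e-03, -3.76054784e-04]), 'tau': array([ 4.55703012e-04, -6.27603221e+01,  8.44750889e-01, -3.71836674e+01,
        1.67208910e-02,  1.41670604e-02,  6.58296415e-06]), 'tcp_pos': array([190.96360755, 594.5603044 , 210.28612447]), 'orientation': array([-1.27685431e-04,  1.54739335e-01,  9.87954867e-01, -9.50075169e-04]), 'wrist_force': array([ 0.2354584 ,  0.28576528, -0.56621282]), 'wrist_torque': array([-0.03132056,  0.02532641,  0.00414578]), 'grasp_force': 0.0, 'opening': 85.59074567325798}
top [427.99708309  92.34718795 936.67686154] [ 0.71011173  0.07291432 -0.05087223 -0.69845319] [[404.95370674   0.         324.94693169]
 [  0.         404.95370674 201.16971065]
 [  0.           0.           1.        ]] ['frame', 'intrinsics', 'xyz', 'attitude']
stamp_handle 0.64 [482.2 217.7] [ 546. -206.   96.]
stamp_handle 0.62 [475.3 286.3] [ 
[... 817 characters left out ...]
'attitude']
stamp_handle 0.91 [169.6 300.5] [ 542. -211.   96.]
stamp_handle 0.22 [220.3 192.5] [422. -10.  96.]
stamp_top 0.84 [168.4 296.9] [ 544. -209.  114.]
stamp_top 0.74 [144.8 246.9] [ 435. -186.  114.]
stamp_top 0.74 [338.6 212. ] [624. 122. 114.]
stamp 0.95 [183.2 317.5] [ 544. -209.    5.]
stamp 0.64 [156.2 269.2] [ 424. -191.    5.]
stamp_box 0.84 [307.  200.6] [513. 142.   6.]
stamp_box 0.34 [169.1 296.8] [ 491. -205.    6.]
form 0.86 [336.8 213.7] [579. 169.   0.]
tray 0.65 [205.  336.6] [ 600. -200.    0.]
round_stamp 0.93 [218.1 360.3] [ 653. -208.    5.]
mortar 0.56 [341.2 314.5] [745.  15.   0.]
jar 0.56 [407.8 151.3] [573. 416.   0.]
pen 0.17 [341.2 316. ] [747.  13.   0.]
```

View pics/top0.png

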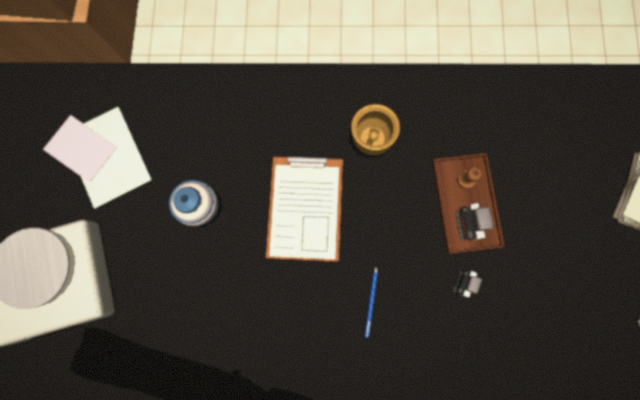

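View pics/scene0.png

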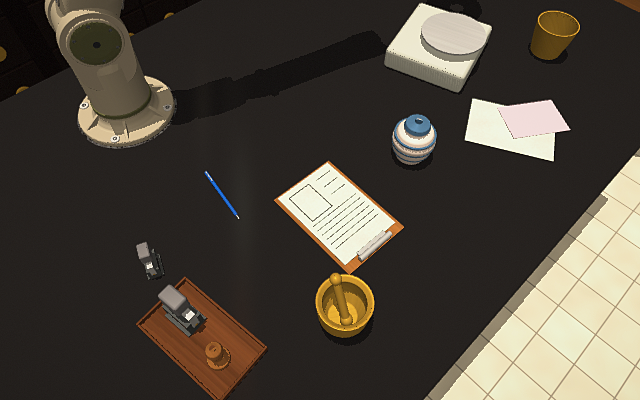

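Run:
```python
from h import *
t=camera("top");s=camera("scene")
for n,c in(("top",t),("scene",s)):
    for q,z in(("form",6),("tray",16)):
        m=outline_of(n,q)
        if not m: continue
        cn=max(cv2.findContours(m[0]["region"].astype(np.uint8),0,1)[0],key=cv2.contourArea)
        # world-plane rectangle
        P=np.array([at_z(c,p[0]+0.0,z)[:2] for p in cn],np.float32)
        print(n,q,m[0]["confidence"],cv2.minAreaRect(P))
def crop(c,x,y,w,h):
    return cv2.resize(cv2.cvtColor(c["frame"][y:y+h,x:x+w],cv2.COLOR_RGB2BGR),(400,300),interpolation=cv2.INTER_CUBIC)
M=np.vstack([np.hstack([crop(t,444,190,64,48),crop(t,284,206,64,48)]),np.hstack([crop(s,148,278,80,60),crop(s,270,170,80,60)])])
cv2.imwrite("pics/m1.png",M)
```

```text
top form 0.68 ((577.0205688476562, 171.38992309570312), (165.37904357910156, 239.98609924316406), 88.4752197265625)
top tray 0.64 ((592.7227172851562, -200.90367126464844), (219.00917053222656, 129.24777221679688), 6.861807346343994)
scene form 0.62 ((582.0045166015625, 168.87246704101562), (165.36297607421875, 239.70811462402344), 88.30390930175781)
scene tray 0.94 ((599.2655029296875, -205.0511474609375), (223.27198791503906, 123.87355041503906), 7.606260299682617)
```

View pics/m1.png

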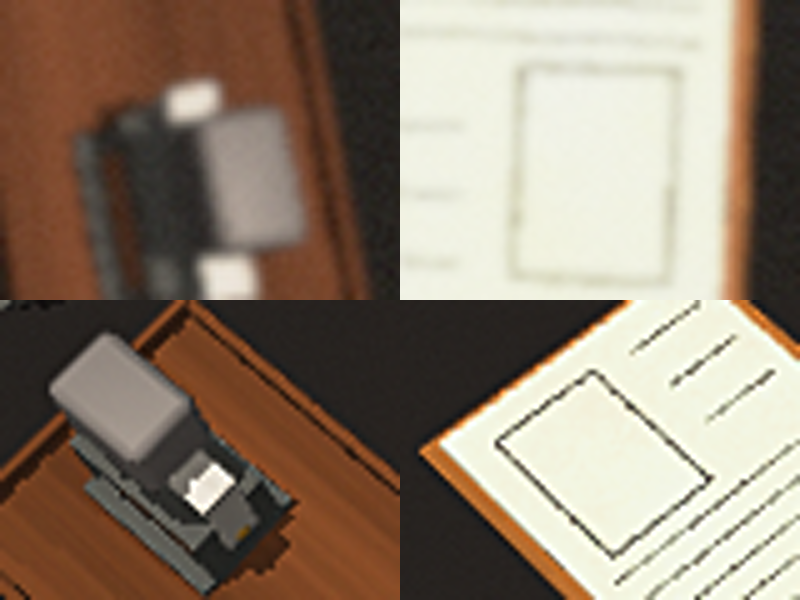

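Run:
```python
from h import *
t=camera("top");s=camera("scene")
def go(lbl,c,pts,ox,oy,k,z):
    P=np.array([at_z(c,(ox+x/k-.5,oy+y/k-.5),z)[:2] for x,y in pts])
    r=cv2.minAreaRect(P.astype(np.float32))
    e=np.roll(P,-1,0)-P
    print(lbl,np.round(P.mean(0),1),[np.round(v,1) for v in r],np.round(np.linalg.norm(e,axis=1),0),np.round(np.degrees(np.arctan2(e[:,1],e[:,0])),1))
go("box top",t,[(118,67),(282,70),(268,283),(112,277)],284,206,6.25,6)
go("box sc",s,[(96,142),(193,71),(312,178),(215,256)],270,170,5,6)
go("handle top",t,[(205,122),(285,107),(305,237),(220,248)],444,190,6.25,114)
go("handle sc",s,[(50,90),(105,33),(190,105),(135,160)],148,278,5,114)
for n,c in(("top",t),("scene",s)): print(proj(c,(544,-207,114)),proj(c,(513,142,6)))
```

```text
box top [517.2 145.3] [array([517. , 144.5]), array([61. , 78.6]), np.float64(89.8)] [61. 79. 57. 78.] [-90.2 177.3  88.8   0. ]
box sc [519.5 145.2] [array([519.6, 145.4]), array([58.2, 78.6]), np.float64(88.9)] [57. 78. 58. 79.] [ 88.5  -0.6 -90.5 178.9]
handle top [ 543.4 -203.6] [array([ 543.7, -203.3]), array([43.9, 27.5]), np.float64(5.7)] [27. 43. 28. 41.] [ -78.4 -174.3   98.3    4.1]
handle sc [ 547.5 -205.1] [array([ 547.4, -205.3]), array([42.2, 25.7]), np.float64(8.5)] [26. 42. 25. 41.] [ 100.2    8.5  -82.3 -170.2]
[485.78329615 217.73237325] [316.06854353 235.10976392]
[169.36774174 296.11301878] [307.14463989 200.6183581 ]
```

Request:
{"name": "send_rows", "arguments": {
  "moves": [
    [[0,0,0,-8.4],[0,0,0,-8.4],[0,0,0,-8.4],[-1.7,-4.1,0,0],[-1.7,-4.1,0,0],[-1.7,-4.1,0,0],[-1.7,-4.1,0,0],[-1.7,-4.1,0,0]]
  ]
}}

```text
t: 2.3
tcp_pos: [302.5, 401.1, 211.5]
orientation: [0.0, -0.064, 0.998, 0.0]
wrist_force: [1.2, -0.0, -0.6]
opening: 85.5
grasp_force: 0.0
```

```bash
cat >> h.py <<'E'
def to(target,yaw=None):
    o=get_obs();M=rot(o["orientation"]);d=M.T@(np.array(target)-o["tcp_pos"])/10
    a=np.degrees(np.arctan2(M[1,1],M[0,1]))
    print("t",round(o["t"],2),"pos",np.round(o["tcp_pos"],1),"yangle",round(a,2),"delta cm",np.round(d,2),"turn",None if yaw is None else round(a-(90+yaw),2),"tilt",np.round(M[:2,2],4),"j",np.round(o["joints"],2),"F",np.round(o["wrist_force"],1),"op",round(o["opening"],1),round(o["grasp_force"],1))
E
python3 - <<'E'
from h import *
to((545,-204,180),7.5)
E
```

```text
t 2.3 pos [302.5 401.1 211.5] yangle 97.39 delta cm [-16.26 -63.13   3.12] turn -0.11 tilt [0.0002 0.0005] j [-1.03  0.12  0.05  1.7  -0.01  1.32  0.72] F [ 1.2 -0.  -0.6] op 85.5 0.0
```

Request:
{"name": "send_rows", "arguments": {
  "moves": [
    [[-1.1,-4.5,0,0],[-1.1,-4.5,0,0],[-1.1,-4.5,0,0],[-1.1,-4.5,0,0],[-1.1,-4.5,0,0],[-1.1,-4.5,0,0],[-1.1,-4.5,0,0],[-1.1,-4.5,0,0]]
  ]
}}

```text
t: 3.1
tcp_pos: [435.8, 55.2, 211.7]
orientation: [0.001, -0.065, 0.998, 0.0]
wrist_force: [1.2, 0.5, 0.8]
opening: 85.3
grasp_force: 0.0
```

Request:
{"name": "send_rows", "arguments": {
  "moves": [
    [[-1.1,-4.5,0,0],[-1.1,-4.5,0,0],[-1.1,-4.5,0,0],[-1.1,-4.5,0,0],[-1.1,-4.5,0.8,0],[-1.1,-4.5,0.8,0],[0,0,0.8,0],[0,0,0,0]]
  ]
}}

```text
t: 3.9
tcp_pos: [534.6, -203.4, 185.7]
orientation: [-0.002, -0.063, 0.998, -0.0]
wrist_force: [-0.8, 0.3, -0.3]
opening: 85.5
grasp_force: 0.0
```

Run:
```python
from h import *
to((545,-204,77),7.5)
t=snap("top","t2.png");s=snap("scene","s2.png")
to((545,-204,77),7.5)
def crop(c,x,y,w,h):
    return cv2.resize(cv2.cvtColor(c["frame"][y:y+h,x:x+w],cv2.COLOR_RGB2BGR),(400,300),interpolation=cv2.INTER_CUBIC)
cv2.imwrite("pics/m2.png",np.hstack([crop(t,400,150,160,120),crop(s,90,200,200,150)]))
```

```text
t 3.9 pos [ 534.6 -203.4  185.7] yangle 97.23 delta cm [-1.05 -0.19 10.87] turn -0.27 tilt [-0.0031 -0.0004] j [-0.24  0.33  0.7   1.58 -0.22  1.31  2.18] F [-0.8  0.3 -0.3] op 85.5 0.0
t 4.0 pos [ 535.6 -201.1  187.3] yangle 97.46 delta cm [-0.9  -0.42 11.03] turn -0.04 tilt [-0.0005  0.0007] j [-0.24  0.33  0.7   1.58 -0.22  1.31  2.18] F [-0.   0.1 -0.3] op 85.6 0.0
```

View pics/m2.png

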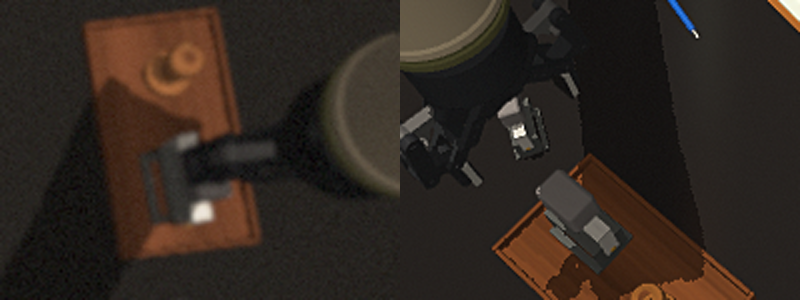

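Run:
```python
from h import *
s=camera("scene");o=get_obs();M=rot(o["orientation"])
for y in(-43,43):
    P=o["tcp_pos"]+M@[0,y,-13];p=proj(s,P);print(np.round(p,1),"crop",np.round([(p[0]-90)*2+400,(p[1]-200)*2]))
```

```text
[133.7 289.9] crop [487. 180.]
[176.5 250.4] crop [573. 101.]
```

Request:
{"name": "send_rows", "arguments": {
  "moves": [
    [[-0.9,-0.4,0,0],[0,0,2.5,0],[0,0,2.5,0],[0,0,2.5,0],[0,0,2.0,0],[0,0,1.2,0],[0,0,0.5,0],[0,0,0,0]]
  ]
}}

```text
t: 4.85
tcp_pos: [545.3, -204.7, 75.4]
orientation: [-0.0, -0.065, 0.998, 0.0]
wrist_force: [0.3, -0.6, -0.4]
opening: 84.8
grasp_force: 0.0
```

Run:
```python
from h import *
to((545.5,-204.5,75),7.5)
t=camera("top");s=camera("scene")
def crop(c,x,y,w,h):
    return cv2.resize(cv2.cvtColor(c["frame"][y:y+h,x:x+w],cv2.COLOR_RGB2BGR),(400,300),interpolation=cv2.INTER_CUBIC)
cv2.imwrite("pics/m3.png",np.hstack([crop(t,440,180,80,60),crop(s,130,260,100,75)]))
```

```text
t 4.85 pos [ 545.3 -204.7   75.4] yangle 97.43 delta cm [-0.02  0.02  0.04] turn -0.07 tilt [-0.  0.] j [-0.2   0.46  0.65  1.69 -0.3   1.1   2.25] F [ 0.3 -0.6 -0.4] op 84.8 0.0
```

View pics/m3.png

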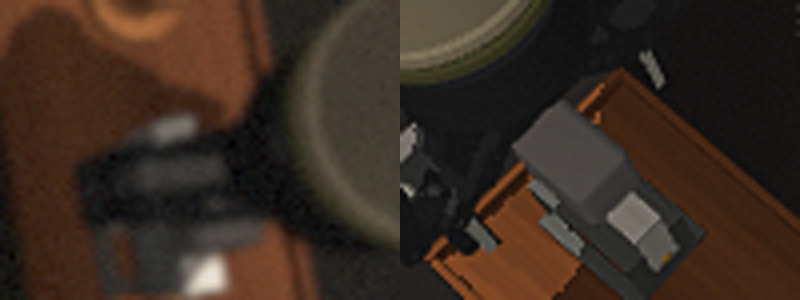

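Request:
{"name": "send_rows", "arguments": {
  "moves": [
    [[0,0,0,0],[0,0,0,0],[0,0,0,0],[0,0,0,0],[0,0,0,0],[0,0,0,0],[0,0,0,0],[0,0,0,0]]
  ],
  "grip": 1,
  "newtons": 80
}}

```text
t: 5.75
tcp_pos: [545.2, -204.9, 75.4]
orientation: [0.0, -0.065, 0.998, 0.0]
wrist_force: [-0.5, 1.2, 2.4]
opening: 27.9
grasp_force: 81.0
```

Request:
{"name": "send_rows", "arguments": {
  "moves": [
    [[0,0,-0.5,0],[0,0,-1,0],[0,0,-1.5,0],[0,0,-2,0],[0,0,-2,0],[0,0,-1,0],[0,0,0,0],[0,0,0,0]]
  ]
}}

```text
t: 6.55
tcp_pos: [544.7, -204.8, 154.9]
orientation: [-0.0, -0.065, 0.998, 0.0]
wrist_force: [0.0, 0.3, -6.0]
opening: 28.3
grasp_force: 80.2
```

Run:
```python
from h import *
t=camera("top");s=camera("scene")
to((518.5,145,155),-1.4)
for n,c in(("top",t),("scene",s)):
    for q in("stamp","stamp_handle","stamp_top"):
        for m in mark_of(n,q)[:2]: print(n,q,m["confidence"],np.round(m["xy"],1),np.round(at_z(c,m["xy"],dict(stamp=85,stamp_handle=176,stamp_top=194)[q]),0))
def crop(c,x,y,w,h):
    return cv2.resize(cv2.cvtColor(c["frame"][y:y+h,x:x+w],cv2.COLOR_RGB2BGR),(400,300),interpolation=cv2.INTER_CUBIC)
cv2.imwrite("pics/m4.png",np.hstack([crop(t,440,180,80,60),crop(s,110,240,120,90)]))
```

```text
t 6.65 pos [ 544.3 -204.7  154.2] yangle 97.4 delta cm [-1.94 35.01 -0.06] turn 8.8 tilt [-0.0019  0.0005] j [-0.22  0.38  0.69  1.6  -0.25  1.25  2.21] F [-0.3  0.4 -5.1] op 28.4 80.2
top stamp 0.8 [480. 220.] [ 543. -205.   85.]
top stamp 0.57 [459.7 283.8] [ 411. -158.   85.]
top stamp_handle 0.76 [473.3 286.7] [ 408. -156.  176.]
top stamp_handle 0.7 [499.2 213.1] [ 544. -210.  176.]
top stamp_top 0.7 [476.5 285.1] [ 412. -156.  194.]
top stamp_top 0.47 [503. 211.] [ 546. -210.  194.]
scene stamp 0.7 [175.7 301.8] [ 546. -204.   85.]
scene stamp 0.16 [222.6 196.1] [425.  -9.  85.]
scene stamp_handle 0.81 [159.7 283.1] [ 546. -208.  176.]
scene stamp_top 0.7 [156.4 281.6] [ 550. -211.  194.]
```

View pics/m4.png

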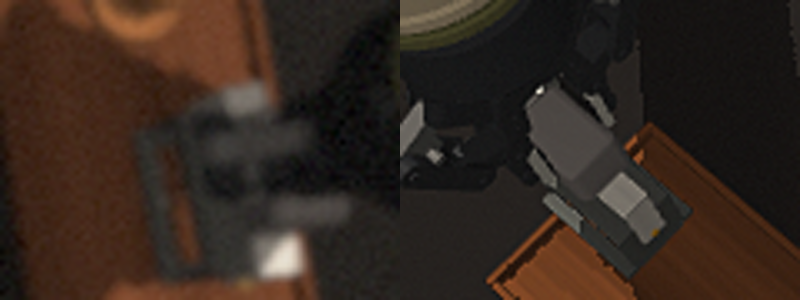

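Request:
{"name": "send_rows", "arguments": {
  "moves": [
    [[0,0,0,4.4],[0,0,0,4.4],[0.2,2,0,0],[0.4,4,0,0],[0.4,4,0,0],[0.4,4,0,0],[0.4,4,0,0],[0.4,4,0,0]]
  ]
}}

```text
t: 7.75
tcp_pos: [528.1, 16.9, 155.4]
orientation: [0.0, 0.012, 1.0, 0.0]
wrist_force: [0.5, -0.2, -4.7]
opening: 28.4
grasp_force: 80.3
```

Request:
{"name": "send_rows", "arguments": {
  "moves": [
    [[0.4,4,0,0],[0.4,4,0,0],[0.3,3,0,0],[0.1,1.5,0,0],[0,0.4,0,0],[0,0,0,0],[0,0,0,0],[0,0,0,0]]
  ]
}}

```text
t: 8.55
tcp_pos: [520.0, 142.6, 155.4]
orientation: [0.0, 0.014, 1.0, -0.0]
wrist_force: [0.1, -0.2, -4.9]
opening: 27.8
grasp_force: 80.4
```

Run:
```python
from h import *
to((518.5,145,155),-1.4)
```

```text
t 8.55 pos [520.  142.6 155.4] yangle 88.42 delta cm [0.15 0.24 0.04] turn -0.18 tilt [ 0.0001 -0.0005] j [-0.8   0.25  0.56  1.71 -0.14  1.22  1.34] F [ 0.1 -0.2 -4.9] op 27.8 80.4
```

Request:
{"name": "send_rows", "arguments": {
  "moves": [
    [[0.15,0.25,1,0],[0,0,1.5,0],[0,0,1.5,0],[0,0,1.3,0],[0,0,0.9,0],[0,0,0.6,0],[0,0,0.2,0],[0,0,0,0]]
  ]
}}

```text
t: 9.35
tcp_pos: [518.3, 147.2, 85.3]
orientation: [0.0, 0.012, 1.0, -0.0]
wrist_force: [0.6, -0.1, -4.9]
opening: 28.1
grasp_force: 80.3
```

Run:
```python
from h import *
t=camera("top");s=camera("scene")
to((518.5,145,87),-1.4)
for n,c in(("top",t),("scene",s)):
    for q in("stamp","stamp_handle"):
        for m in mark_of(n,q)[:2]: print(n,q,m["confidence"],np.round(m["xy"],1),np.round(at_z(c,m["xy"],dict(stamp=15,stamp_handle=106)[q]),0))
def crop(c,x,y,w,h):
    return cv2.resize(cv2.cvtColor(c["frame"][y:y+h,x:x+w],cv2.COLOR_RGB2BGR),(400,300),interpolation=cv2.INTER_CUBIC)
cv2.imwrite("pics/m5.png",np.hstack([crop(t,284,206,64,48),crop(s,266,160,80,60)]))
```

```text
t 9.45 pos [518.6 147.3  85.8] yangle 88.59 delta cm [-0.   -0.23 -0.12] turn -0.01 tilt [0.0008 0.0003] j [-0.79  0.33  0.54  1.8  -0.19  1.07  1.37] F [ 0.2 -0.3 -6.1] op 28.5 80.3
top stamp 0.82 [461.1 282.6] [ 412. -182.   15.]
top stamp_handle 0.49 [473.  287.7] [ 404. -178.  106.]
scene stamp 0.92 [309.1 200.7] [520. 141.  15.]
scene stamp 0.9 [155.5 265.1] [ 421. -187.   15.]
scene stamp_handle 0.73 [142.  251.7] [ 435. -195.  106.]
scene stamp_handle 0.55 [307.6 174.2] [514. 143. 106.]
```

View pics/m5.png

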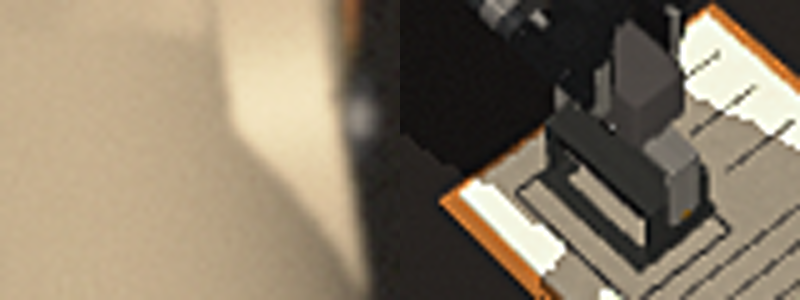

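Request:
{"name": "send_rows", "arguments": {
  "moves": [
    [[0,-0.2,0.3,0],[0,0,0.3,0],[0,0,0.1,0],[0,0,0,0],[0,0,0,0]]
  ]
}}

```text
t: 10.15
tcp_pos: [518.1, 145.3, 78.2]
orientation: [-0.0, 0.012, 1.0, -0.0]
wrist_force: [-0.3, -0.5, -5.8]
opening: 28.4
grasp_force: 80.4
```

Run:
```python
from h import *
s=camera("scene")
to((518.5,145,79),-1.4)
o=get_obs();p=o["tcp_pos"];M=rot(o["orientation"])
k=10;x0,y0,w,h=280,170,60,56
I=cv2.resize(cv2.cvtColor(s["frame"][y0:y0+h,x0:x0+w],cv2.COLOR_RGB2BGR),(w*k,h*k),interpolation=cv2.INTER_CUBIC)
I=cv2.convertScaleAbs(I,alpha=1.6,beta=15)
f=lambda P:((proj(s,P)-[x0,y0]+.5)*k).astype(int)
def rect(cx,cy,z,lx,ly,yaw,col):
    c,sn=np.cos(yaw),np.sin(yaw)
    Q=[f((cx+c*a*lx/2-sn*b*ly/2,cy+sn*a*lx/2+c*b*ly/2,z)) for a,b in((1,1),(1,-1),(-1,-1),(-1,1))]
    cv2.polylines(I,[np.array(Q,np.int32)],True,col,1)
ya=np.arctan2(M[1,1],M[0,1])-np.pi/2
zf=p[2]-75.4+5
rect(p[0],p[1],zf,66,46,ya,(0,0,255)); rect(518.5,145,6,78,58,np.radians(-1.4),(0,200,0)); rect(p[0],p[1],zf+69,74,16,ya,(255,100,0))
cv2.imwrite("pics/m6.png",I);print(zf)
```

```text
t 10.2 pos [518.1 145.3  78.3] yangle 88.6 delta cm [-0.04 -0.03 -0.07] turn -0.0 tilt [ 0. -0.] j [-0.78  0.33  0.54  1.81 -0.2   1.06  1.38] F [-0.3 -0.2 -4.4] op 27.8 80.4
7.9171017042570355
```

View pics/m6.png

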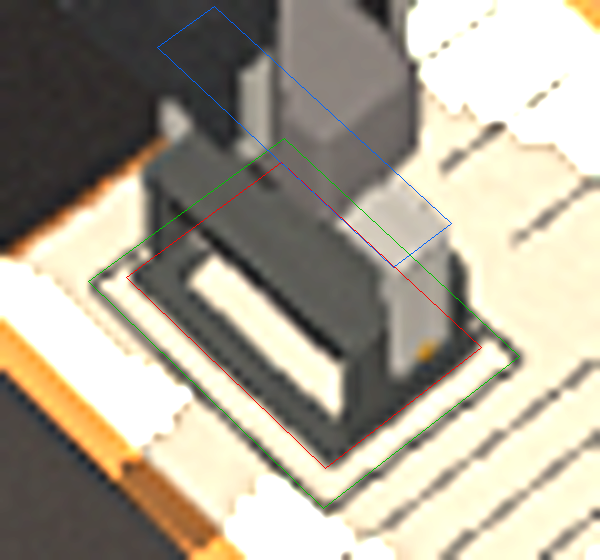

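Request:
{"name": "send_rows", "arguments": {
  "moves": [
    [[0,0,0.1,0],[0,0,0.15,0],[0,0,0.15,0],[0,0,0.15,0],[0,0,0.15,0],[0,0,0.15,0],[0,0,0.15,0],[0,0,0,0]]
  ]
}}

```text
t: 11.0
tcp_pos: [518.3, 145.5, 68.3]
orientation: [0.0, 0.012, 1.0, 0.0]
wrist_force: [-1.2, 1.9, 2.6]
opening: 28.2
grasp_force: 81.4
```

Request:
{"name": "send_rows", "arguments": {
  "moves": [
    [[0,0,0.1,0],[0,0,0.1,0],[0,0,0,0]]
  ]
}}

```text
t: 11.3
tcp_pos: [518.3, 145.5, 66.3]
orientation: [0.0, 0.012, 1.0, 0.0]
wrist_force: [-0.7, 1.1, 3.0]
opening: 27.9
grasp_force: 81.4
```

Request:
{"name": "send_rows", "arguments": {
  "moves": [
    [[0,0,0.1,0],[0,0,0,0]]
  ]
}}

```text
t: 11.5
tcp_pos: [518.2, 145.5, 65.3]
orientation: [0.0, 0.012, 1.0, 0.0]
wrist_force: [-0.3, 1.9, 3.2]
opening: 27.9
grasp_force: 81.4
```

Request:
{"name": "send_rows", "arguments": {
  "moves": [
    [[0,0,0.1,0],[0,0,0,0]]
  ]
}}

```text
t: 11.7
tcp_pos: [518.2, 145.5, 64.3]
orientation: [0.0, 0.012, 1.0, 0.0]
wrist_force: [0.4, 2.4, 4.0]
opening: 28.8
grasp_force: 81.5
```

Request:
{"name": "send_rows", "arguments": {
  "moves": [
    [[0,0,0.1,0],[0,0,0,0]]
  ]
}}

```text
t: 11.9
tcp_pos: [518.2, 145.5, 63.3]
orientation: [0.0, 0.012, 1.0, 0.0]
wrist_force: [-0.2, 3.4, 4.3]
opening: 28.2
grasp_force: 81.5
```

Request:
{"name": "send_rows", "arguments": {
  "moves": [
    [[0,0.02,0.08,0],[0,0,0,0]]
  ]
}}

```text
t: 12.1
tcp_pos: [518.2, 145.4, 62.4]
orientation: [0.0, 0.012, 1.0, -0.0]
wrist_force: [0.5, 2.9, 3.9]
opening: 27.9
grasp_force: 81.5
```

Request:
{"name": "send_rows", "arguments": {
  "moves": [
    [[0,0.03,0.08,0],[0,0,0,0]]
  ]
}}

```text
t: 12.3
tcp_pos: [518.2, 145.5, 61.6]
orientation: [0.0, 0.012, 1.0, -0.0]
wrist_force: [0.2, 1.8, 3.8]
opening: 28.5
grasp_force: 81.6
```

Run:
```python
from h import *
to((518.5,145,60),-1.4);print(get_obs()["wrist_torque"],get_obs()["wrist_force"])
```

```text
t 12.3 pos [518.2 145.5  61.6] yangle 88.59 delta cm [-0.03 -0.05  0.16] turn -0.01 tilt [ 0.0001 -0.0003] j [-0.77  0.35  0.54  1.82 -0.21  1.02  1.39] F [0.2 1.8 3.8] op 28.5 81.6
[ 0.4132748  -0.15546414 -0.01645513] [0.2454498  1.76487562 3.77688259]
```

Request:
{"name": "send_rows", "arguments": {
  "moves": [
    [[0,0.03,0.08,0],[0,0,0,0]]
  ]
}}

```text
t: 12.5
tcp_pos: [518.2, 145.7, 60.8]
orientation: [-0.0, 0.012, 1.0, -0.0]
wrist_force: [0.4, 1.1, 3.4]
opening: 28.2
grasp_force: 81.6
```

Request:
{"name": "send_rows", "arguments": {
  "moves": [
    [[0,0.02,0.08,0],[0,0,0,0]]
  ]
}}

```text
t: 12.7
tcp_pos: [518.1, 145.7, 60.0]
orientation: [-0.0, 0.012, 1.0, -0.0]
wrist_force: [1.2, 0.3, 4.4]
opening: 28.3
grasp_force: 81.6
```

Request:
{"name": "send_rows", "arguments": {
  "moves": [
    [[0,0.01,0.08,0],[0,0,0,0]]
  ]
}}

```text
t: 12.9
tcp_pos: [518.1, 145.8, 59.1]
orientation: [-0.0, 0.012, 1.0, -0.0]
wrist_force: [0.7, -1.1, 4.4]
opening: 28.2
grasp_force: 81.5
```

Request:
{"name": "send_rows", "arguments": {
  "moves": [
    [[0,0.01,0.08,0],[0,0,0,0]]
  ]
}}

```text
t: 13.1
tcp_pos: [518.1, 145.9, 58.4]
orientation: [-0.0, 0.012, 1.0, -0.0]
wrist_force: [1.2, -2.1, 4.7]
opening: 28.3
grasp_force: 81.5
```

Request:
{"name": "send_rows", "arguments": {
  "moves": [
    [[0,-0.02,0.08,0],[0,0,0,0]]
  ]
}}

```text
t: 13.3
tcp_pos: [518.2, 145.9, 57.7]
orientation: [-0.0, 0.012, 1.0, -0.0]
wrist_force: [-0.3, -2.7, 6.0]
opening: 28.3
grasp_force: 81.8
```

Request:
{"name": "send_rows", "arguments": {
  "moves": [
    [[0,-0.01,0.06,0],[0,0,0,0]]
  ]
}}

```text
t: 13.5
tcp_pos: [518.2, 145.9, 57.4]
orientation: [0.0, 0.012, 1.0, -0.0]
wrist_force: [0.2, -2.0, 8.4]
opening: 28.3
grasp_force: 82.1
```

Request:
{"name": "send_rows", "arguments": {
  "moves": [
    [[0,-0.02,0.06,0],[0,0,0,0]]
  ]
}}

```text
t: 13.7
tcp_pos: [518.3, 145.9, 57.0]
orientation: [0.0, 0.012, 1.0, 0.0]
wrist_force: [-1.5, -2.7, 10.6]
opening: 28.7
grasp_force: 82.4
```

Request:
{"name": "send_rows", "arguments": {
  "moves": [
    [[0,-0.01,0.06,0],[0,0,0,0]]
  ]
}}

```text
t: 13.9
tcp_pos: [518.4, 145.9, 56.7]
orientation: [0.0, 0.012, 1.0, 0.0]
wrist_force: [-2.5, -1.5, 13.7]
opening: 28.3
grasp_force: 82.7
```

Request:
{"name": "send_rows", "arguments": {
  "moves": [
    [[0,0,0.06,0],[0,0,0.06,0],[0,0,0,0]]
  ]
}}

```text
t: 14.2
tcp_pos: [518.5, 145.9, 56.0]
orientation: [0.0, 0.012, 1.0, 0.0]
wrist_force: [-4.6, -2.3, 18.4]
opening: 28.1
grasp_force: 83.3
```

Request:
{"name": "send_rows", "arguments": {
  "moves": [
    [[0,0,0,0],[0,0,0,0],[0,0,0,0],[0,0,0,0],[0,0,0,0],[0,0,0,0],[0,0,0,0]]
  ]
}}

```text
t: 14.9
tcp_pos: [518.5, 145.9, 56.1]
orientation: [0.0, 0.012, 1.0, 0.0]
wrist_force: [-3.8, -2.3, 18.1]
opening: 28.2
grasp_force: 83.3
```

Request:
{"name": "send_rows", "arguments": {
  "moves": [
    [[0,0,-0.15,0],[0,0,-0.15,0],[0,0,-0.2,0],[0,0,-0.3,0],[0,0,-0.3,0],[0,0,-0.3,0],[0,0,-0.3,0],[0,0,-0.3,0]]
  ]
}}

```text
t: 15.7
tcp_pos: [518.0, 145.7, 74.8]
orientation: [-0.0, 0.012, 1.0, -0.0]
wrist_force: [1.2, -0.5, 1.8]
opening: 28.6
grasp_force: 81.3
```

Request:
{"name": "send_rows", "arguments": {
  "moves": [
    [[0,0,-0.4,0],[0,0,-0.5,0],[0,0,-1,0],[0,0,-1.5,0],[0,0,-2,0],[0,0,-2,0],[0,0,-0.8,0],[0,0,0,0]]
  ]
}}

```text
t: 16.5
tcp_pos: [518.5, 146.2, 157.7]
orientation: [0.001, 0.012, 1.0, 0.001]
wrist_force: [0.3, -0.2, -5.1]
opening: 28.2
grasp_force: 80.5
```

Run:
```python
from h import *
to((545.2,-204.9,155),7.4)
s=camera("scene")
I=s["frame"][175:232,280:345];cv2.imwrite("pics/m7.png",cv2.resize(cv2.cvtColor(I,cv2.COLOR_RGB2BGR),(650,570),interpolation=cv2.INTER_CUBIC))
```

```text
t 16.5 pos [518.5 146.2 157.7] yangle 88.61 delta cm [ -3.52 -35.03   0.24] turn -8.79 tilt [0.0014 0.0011] j [-0.81  0.25  0.56  1.71 -0.14  1.22  1.34] F [ 0.3 -0.2 -5.1] op 28.2 80.5
```

View pics/m7.png

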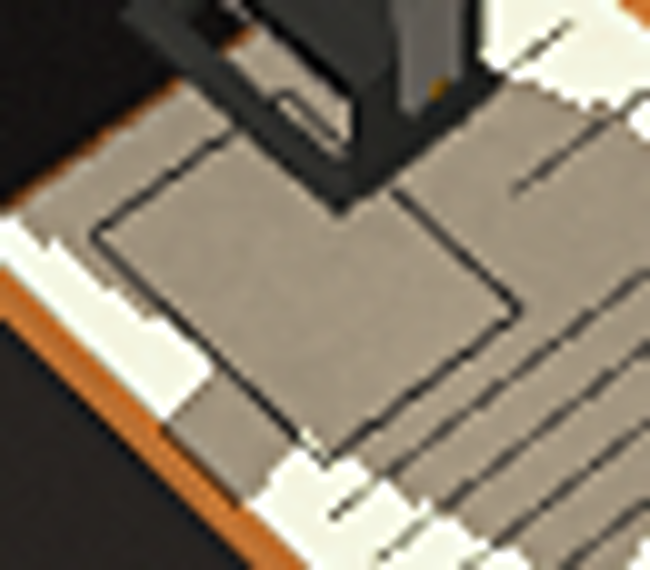

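Request:
{"name": "send_rows", "arguments": {
  "moves": [
    [[-0.2,-2,0,0],[-0.4,-4,0,0],[-0.4,-4,0,0],[-0.4,-4,0,0],[-0.4,-4,0,0],[-0.4,-4,0,0],[-0.4,-4,0,0],[-0.4,-4,0,0]]
  ]
}}

```text
t: 17.35
tcp_pos: [539.9, -155.9, 155.2]
orientation: [-0.001, 0.012, 1.0, 0.0]
wrist_force: [0.9, 0.2, -5.5]
opening: 28.4
grasp_force: 80.4
```

Request:
{"name": "send_rows", "arguments": {
  "moves": [
    [[-0.3,-3,0,0],[-0.2,-1.5,0,0],[0,-0.5,0,0],[0,0,0,-4.4],[0,0,0,-4.4],[0,0,0,0],[0,0,0,0],[0,0,0,0]]
  ]
}}

```text
t: 18.15
tcp_pos: [544.5, -204.2, 156.3]
orientation: [-0.0, -0.064, 0.998, 0.0]
wrist_force: [0.5, -0.5, -5.0]
opening: 28.3
grasp_force: 80.4
```

Run:
```python
from h import *
to((545.2,-204.9,77.5),7.4)
s=camera("scene")
I=s["frame"][175:232,280:345];cv2.imwrite("pics/m8.png",cv2.resize(cv2.cvtColor(I,cv2.COLOR_RGB2BGR),(650,570),interpolation=cv2.INTER_CUBIC))
```

```text
t 18.15 pos [ 544.5 -204.2  156.3] yangle 97.34 delta cm [-0.07 -0.08  7.88] turn -0.06 tilt [-0.0006  0.0003] j [-0.23  0.38  0.7   1.6  -0.25  1.26  2.21] F [ 0.5 -0.5 -5. ] op 28.3 80.4
```

View pics/m8.png

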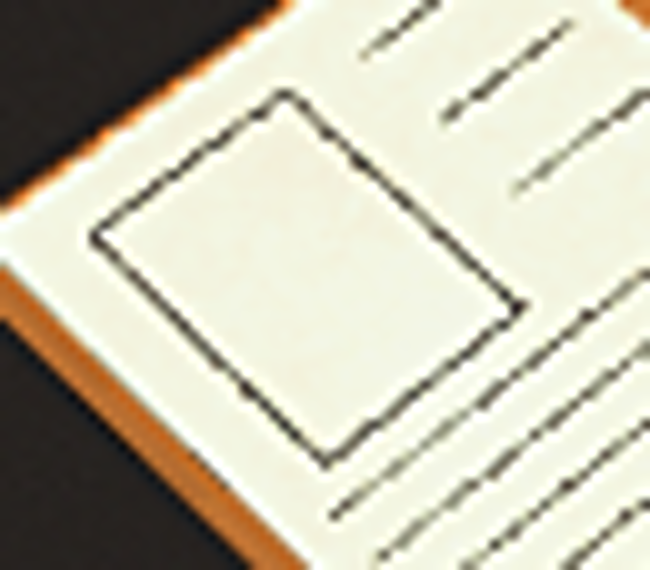

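Run:
```python
from h import *
s=camera("scene")["frame"].astype(float);b=cv2.cvtColor(cv2.imread("pics/scene0.png"),cv2.COLOR_BGR2RGB).astype(float)
d=s-b
print("box",d[198:208,304:316].mean((0,1)),"paper right",d[222:232,340:352].mean((0,1)),"edge",d[196:199,284:288].mean((0,1)))
for r in range(188,218,3): print(np.round(d[r:r+3,292:330].reshape(3,19,2,3).mean((0,2))[:,1]).astype(int))
```

```text
box [-0.03333333  0.01666667  0.05833333] paper right [ 0.03333333 -0.01666667  0.00833333] edge [-0.08333333  0.         -0.08333333]
[0 0 0 0 0 0 0 0 0 0 0 0 0 0 0 0 0 0 0]
[0 0 0 0 0 0 0 0 0 0 0 0 0 0 0 0 0 0 0]
[0 0 0 0 0 0 0 0 0 0 0 0 0 0 0 0 0 0 0]
[0 0 0 0 0 0 0 0 0 0 0 0 0 0 0 0 0 0 0]
[0 0 0 0 0 0 0 0 0 0 0 0 0 0 0 0 0 0 0]
[0 0 0 0 0 0 0 0 0 0 0 0 0 0 0 0 0 0 0]
[0 0 0 0 0 0 0 0 0 0 0 0 0 0 0 0 0 0 0]
[0 0 0 0 0 0 0 0 0 0 0 0 0 0 0 0 0 0 0]
[-1  0  0  0  0  0  0  0  0  0  0  0  0  0  0  0  0  0  0]
[1 0 0 0 0 0 0 0 0 0 0 0 0 0 0 0 0 0 0]
```

Request:
{"name": "send_rows", "arguments": {
  "moves": [
    [[-0.07,-0.07,1,0],[0,0,2,0],[0,0,2,0],[0,0,1.5,0],[0,0,0.8,0],[0,0,0.4,0],[0,0,0.2,0],[0,0,0,0]]
  ]
}}

```text
t: 19.05
tcp_pos: [545.6, -205.7, 78.1]
orientation: [0.0, -0.064, 0.998, -0.0]
wrist_force: [-0.0, -0.2, -4.2]
opening: 28.1
grasp_force: 80.3
```

Request:
{"name": "send_rows", "arguments": {
  "moves": [
    [[0,0,0.1,0],[0,0,0.1,0],[0,0,0,0]]
  ]
}}

```text
t: 19.35
tcp_pos: [545.6, -205.7, 76.1]
orientation: [0.0, -0.065, 0.998, -0.0]
wrist_force: [-0.3, 0.3, -5.0]
opening: 28.5
grasp_force: 80.5
```

Request:
{"name": "send_rows", "arguments": {
  "moves": [
    [[0,0,0.08,0],[0,0,0,0],[0,0,0,0]]
  ]
}}

```text
t: 19.65
tcp_pos: [545.8, -205.6, 75.6]
orientation: [0.001, -0.065, 0.998, -0.0]
wrist_force: [-1.2, 1.0, 3.6]
opening: 28.1
grasp_force: 81.3
```

Request:
{"name": "send_rows", "arguments": {
  "moves": [
    [[0,0,0,0],[0,0,0,0],[0,0,0,0],[0,0,0,0],[0,0,0,0],[0,0,0,0],[0,0,0,0],[0,0,0,0]]
  ],
  "grip": 0
}}

```text
t: 20.45
tcp_pos: [545.3, -205.6, 74.9]
orientation: [-0.0, -0.064, 0.998, -0.0]
wrist_force: [0.5, 0.1, -0.4]
opening: 85.4
grasp_force: 0.0
```

Request:
{"name": "send_rows", "arguments": {
  "moves": [
    [[0,0,-0.5,0],[0,0,-1.5,0],[0,0,-3,0],[0,0,-4,0],[0,0,-3,0],[0,0,-1,0],[0,0,0,0],[0,0,0,0]]
  ]
}}

```text
t: 21.25
tcp_pos: [545.0, -205.3, 204.4]
orientation: [-0.0, -0.065, 0.998, 0.0]
wrist_force: [-0.4, 0.8, 0.0]
opening: 85.5
grasp_force: 0.0
```

Run:
```python
from h import *
to((545,-205,200),7.4)
for n in("top","scene"):
    c=camera(n)
    for q,z in dict(stamp_handle=96,stamp_top=114,stamp=5,round_stamp=5).items():
        for m in mark_of(n,q)[:2]: print(n,q,m["confidence"],np.round(at_z(c,m["xy"],z),0))
```

```text
t 21.25 pos [ 545.  -205.3  204.4] yangle 97.4 delta cm [-0.    0.03  0.44] turn 0.0 tilt [-0.0006  0.0004] j [-0.24  0.35  0.71  1.53 -0.23  1.35  2.19] F [-0.4  0.8  0. ] op 85.5 0.0
top stamp_handle 0.79 [ 405. -180.   96.]
top stamp_handle 0.6 [ 545. -206.   96.]
top stamp_top 0.56 [ 413. -176.  114.]
top stamp_top 0.54 [ 549. -205.  114.]
top stamp 0.64 [ 410. -183.    5.]
top stamp 0.6 [ 541. -210.    5.]
top round_stamp 0.64 [ 649. -208.    5.]
scene stamp_handle 0.74 [ 430. -192.   96.]
scene stamp_handle 0.67 [ 545. -208.   96.]
scene stamp_top 0.67 [ 551. -211.  114.]
scene stamp_top 0.55 [ 435. -190.  114.]
scene stamp 0.6 [ 415. -186.    5.]
scene stamp 0.59 [ 550. -208.    5.]
scene round_stamp 0.61 [ 653. -205.    5.]
```

The stamp is upright on the tray, and the round stamp and small stamp read as unmoved. Handing in.

```bash
python3 -c "
from station import *
print(finish_job())"
```

```text
the job is handed in; nothing more can be done
None
```

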